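# Turn the finished tablet's bay flag over

## Task

The tablet repair is finished: at the bay where the closed, screen-up tablet lies (not the opened device with its circuit board showing), push the white hinged status paddle over its pivot with a fingertip, so that it lies flat on the other side and shows its ring face instead of its bar face. Push gently, without gripping, slamming or flinging it, and leave the other bay's paddle, both devices, the screw jar and the screwdriver as they are.

Things in the scene. Friction and masses are not known exactly. Their poses are not given: they have to be found in the camera images.
- bay_tablet: grey tray fixed to the bench, 220 (x) x 260 (y) mm, 8 mm floor, 14 mm rim, holding the closed tablet on its far (+x) part and a hinged flag on its near part. Origin: centre of its underside; z up. Two aluminium rests (30 x 8 mm, at x = -60, y = +32 and -32 mm, up to z = 83 mm) carry the paddle flat on either side; beyond |y| = 36 mm the space under the paddle is open down to the tray.
- bay_open: the other bay, exactly the same in shape and with the same flag, holding the opened device. Origin and axes as for bay_tablet. Which bay is on the left changes.
- flag_tablet (a joint): angle of the white paddle at the tablet's bay. 0: flat on the bay's +y side, bar face up (start); pi/2: upright; pi: flat on the -y side, ring face up. Turns about the bay's x axis. Light damped hinge (friction 0.005 N m, damping 0.008 N m s/rad): under 1 N at the free end lifts it; it falls back if let go before upright; 20 degrees past upright it sinks down by itself in about 3 s.
- flag_tablet_lip (a point): middle of the outer face of the finger lip at the paddle's free end. Paddle: 50 mm wide, 100 mm from hinge line to free end, 4 mm thick, 30 to 55 g. Lip: 50 mm wide strip, 4 mm thick, standing 18 mm out from the middle plane on both faces; at rest it spans 67 to 103 mm above the bench. Axes: x along the hinge, y from hinge to free end, z out of the bar face.
- flag_tablet_hinge (a point): middle of the paddle's hinge line, at x = -60, y = 0, z = 85 mm of its bay; axes as the bay's. The hinge line runs along x between two aluminium posts, each 6 mm thick (28 to 34 mm from this point along x), 22 mm along y, up to 95 mm above the bench.
- flag_open (a joint): angle of the other bay's identical paddle, same meaning; it starts at 0.
- flag_open_lip (a point): lip of the other bay's paddle, as for flag_tablet_lip.
- tablet: closed tablet, loose, a flat slab 108 (x) x 190 (y) x 8 mm, black screen up, aluminium body, 0.3 kg, lying in its bay. Origin: centre of its underside.
- open_device: opened device, loose: an aluminium shell 108 x 190 x 8 mm with a green circuit board, steel chips and a black battery showing, 0.25 kg. Origin: centre of its underside.
- screw_jar: small clear jar with a steel lid, 44 mm across, 55 mm tall, standing to the right of the bays, loose. Origin: centre of its underside.
- driver: loose screwdriver 170 mm long with a black handle, lying to the left of the bays. Origin: below its middle; x along its length.

How it is judged:
By the outcome, as a careful person would: the job done as asked, in the order asked, and still so for the second after the job is handed in, with the robot touching nothing.
It also fails if it takes over 35 s, if anything falls off the work surface, if the arm or the gripper's body presses on something with over 40 N, if the wrist force passes 120 N, or if a joint passes its speed limit or range.

## Robot

A 6-joint arm with a two-finger parallel gripper is mounted at the origin on the work surface. World frame = base frame: x ahead of the robot, y to its left, z up, the work surface at z = 0. Lengths are in m, angles in rad, forces in N, time in s.
With the tool pointing down it reaches from about 0.4 to 0.825 m from the base axis. Payload 7 kg.
Tool frame: the origin (TCP) lies on the centre line of the jaws, within the pads' length; the fingertips stand 11 mm ahead of it and the grasp point (between the pads) lies 8 mm behind it; z points along the fingers, x is the direction in which the jaws open and shut, and the axes are right-handed (so a half turn about z gives the same grasp; the last joint's range is limited). The gripper opens to 85 mm and grips with 20 to 120 N. Pads are 22 mm wide; open, the fingers measure 114 mm over their backs; the gripper's body (76 mm by 85 mm) begins 54 mm behind the grasp point. The pads swing forward as they close: fully open they stand 13 mm farther back than shut.
Start: joints at [1.527, 0.359, 0.012, 0, -1.224, -0.288], TCP at [0.22, 0.638, 0.242] pointing down, gripper open.
Joint ranges: [-3.07, 3.07], [-1.43, 2.12], [-1.02, 1.25], [-3.03, 1.67], [-3.05, -0], [-3.03, 3.03]. Speed limits (rad/s): [2.39, 2.39, 3.01, 3.14, 3.14, 3.14].

## Interface

Orientations are given as a unit quaternion [w, x, y, z].
In Python, from plant import arm gives the robot as it stands.
- The arm moves only by the tool apply_moves, never from a script. Its arguments are lists of equal length, an entry for each row: "translation": the shift along the tool's x, y, z as a fraction of full scale, a list of three; "rot": the turn, a rotation vector about the tool's x, y, z as a fraction of full scale, a list of three; "fingers": the opening, from 0 (shut) to 1 (fully open). In form: {"translation": [[x, y, z], ...], "rot": [[ax, ay, az], ...], "fingers": [fingers, ...]}. A call has 1 to 20 rows; each row shifts and turns the commanded pose from where the row before left it, along the tool's axes as they then stand; what a row does not reach is not made up. Full scale, the value 1, is 0.02 m for a shift and 4 degrees for a turn. A row lasts 1/12 s, in which the tool goes at most 41.7 mm and 7.16 degrees, less where a joint would pass 70% of its speed; a pose out of reach is approached as far as the arm can. A call with a number of a shift or a turn outside -1 to 1 is refused whole. A call with a gripper value outside its range is refused whole. The fingers move at their own pace and stop on an object; "grip_force" is the grip in N (left out, the last holds). Time passes only in rows, so rows that do not move let the fingers close. It gives the time, the measured TCP pose, the force and the opening at its end, in the units of the state.
- arm.get_state(): the state, without advancing time (a new reading comes with each control period).
- arm.snapshot(name): name is "scene" or "top" or "wrist"; returns a dict with "color" (420x560x3 uint8, red, green, blue), "depth" (420x560 float32, m along the optical axis (not along the pixel's ray), 0 where there is no reading), "mtx" (3x3 intrinsics, pixels), "dist" ([k1, k2, p1, p2, k3] as OpenCV has them; the pictures are not rectified), "position" and "attitude" of the camera in the world. Camera axes: x right, y up, looking along -z (the intrinsics and any distortion apply to the point x, -y, -z); pixel columns grow to the right and rows downward; lengths in m; the calibration is good to about 2 mm. A picture is of the moment at which its call begins.
- arm.hand_in(): hands the job in, once; it reports no verdict.
Trained networks look in the newest picture that a camera, given by its name, has taken for a name from the list of things; names that differ only in an ending like _2 or _b are one class to them, and where a whole thing is asked for, a point or a joint stands for the part that bears it (a point fixed in the world has none). Each returns a list of dicts, best first, with "score" (0 to 1); they miss things now and then, are a little off and sometimes report something else, mostly with a low value. They report only what shows in the picture. A call takes as long as a camera call.
- arm.cut_out(target, camera): "mask" (420x560 bool, what is visible of it) and "box" ([centre column, centre row, width, height] in pixels, round what is visible of it).
- arm.spot_point(target, camera): "xy" ([column, row] in pixels: a listed point, or the origin of a listed thing).
The state is a dict: "t": time; "q": joint angles; "qvel": joint speeds; "joint_efforts": joint torques, N m; "eef_pos": TCP position; "ee_rot": TCP orientation; "force": force on the tool from outside, world axes, zero at the start; "moment": the same for the moment, N m; "gripper_width": finger opening in m.
Only numpy, scipy, OpenCV 4.12 (cv2) and the standard library are available. Lean on these libraries where they do the work, as an engineer would, in place of code of your own. Each camera call takes 0.05 s, during which the arm holds its last target.

## Working session

There is one attempt and no reset: what is moved stays moved. The work goes in short steps, Python scripts to look and compute and a tool call to move; the robot and the scene stay as the last step left them, time stands still between calls to the robot, and variables do not carry over. Pictures are saved under pics/ and viewed, and the job is handed in when it is done.

Besides the shell and the picture viewer there is one more tool, called after "Request:" as name(argument=value, ...), one argument or row to a line, values as JSON. apply_moves: Moves the arm, as the interface text tells. Its arguments: {"type":"object","properties":{"translation":{"type":"array","items":{"type":"array","items":{"type":"number","minimum":-1,"maximum":1}}},"rot":{"type":"array","items":{"type":"array","items":{"type":"number","minimum":-1,"maximum":1}}},"fingers":{"type":"array","items":{"type":"number"}},"grip_force":{"type":"number"}},"required":["translation","rot","fingers"]}

```bash
mkdir -p pics; ls; cat > h.py <<'E'
from plant import arm
import numpy as np, cv2
from scipy.spatial.transform import Rotation as R
def snap(n,f=None):
    s=arm.snapshot(n)
    if f: cv2.imwrite('pics/'+f,cv2.cvtColor(s['color'],cv2.COLOR_RGB2BGR))
    return s
def att(s):
    a=np.array(s['attitude'])
    return a if a.shape==(3,3) else R.from_quat(a,scalar_first=True).as_matrix()
def p2w(s,uv,d=None,z=None):
    u=cv2.undistortPoints(np.array([[uv]],float),np.array(s['mtx']),np.array(s['dist']))[0,0]
    ray=att(s)@np.array([u[0],-u[1],-1.0])
    p=np.array(s['position'])
    if z is not None: d=(z-p[2])/ray[2]
    if d is None: d=s['depth'][int(round(uv[1])),int(round(uv[0]))]
    return p+ray*d
E
python3 - <<'E'
from h import *
st=arm.get_state(); print(st)
for c in ['scene','top']:
    s=snap(c,c+'0.png')
    print(c,s['position'],s['attitude'])
    for n in ['flag_tablet_lip','flag_tablet_hinge','flag_open_lip','bay_tablet','bay_open','tablet','open_device','screw_jar','driver']:
        for r in arm.spot_point(n,c)[:2]:
            print(n,r['score'],np.round(r['xy'],1),np.round(p2w(s,r['xy']),3))
E
```

```text
pics
{'t': 0.0, 'q': array([ 1.52706860e+00,  3.59379905e-01,  1.10422880e-02, -3.61299767e-04,
       -1.22411755e+00, -2.88075771e-01]), 'qvel': array([ 9.19985530e-05,  6.48898522e-04,  2.64754304e-04,  2.51396489e-05,
       -5.81426598e-04, -8.40493755e-04]), 'joint_efforts': array([-1.88238075e-03, -5.83321238e+01,  2.93407434e+01,  6.93653136e+00,
       -6.03114779e-03, -8.67485198e-06]), 'eef_pos': array([0.21976385, 0.6377141 , 0.24135897]), 'ee_rot': array([-6.44485496e-04, -5.80574932e-01,  8.14206382e-01, -5.49020732e-04]), 'force': array([0.00059446, 0.23285241, 0.21412897]), 'moment': array([ 0.03752636,  0.02161272, -0.01816922]), 'gripper_width': 0.0854373430749527}
scene [ 1.10155338 -0.68646342  0.90035728] [0.87300262 0.37521757 0.12145517 0.28692654]
flag_tablet_lip 0.73 [310.5 164.7] [0.557 0.272 0.091]
flag_tablet_hinge 0.55 [291.3 174.8] [0.535 0.186 0.09 ]
flag_open_lip 0.97 [254.3 235.3] [ 0.612 -0.112  0.095]
bay_tablet 0.8 [299.  205.5] [0.6   0.14  0.018]
bay_open 0.64 [240.  287.2] [ 0.65  -0.229  0.009]
tablet 0.73 [308.9 207. ] [0.632 0.152 0.02 ]
open_device 0.7 [245.3 296.2] [ 0.683 -0.246  0.014]
screw_jar 0.55 [150.8 313.6] [ 0.531 -0.441  0.032]
top [0.33602762 0.01047673 1.32413843] [ 0.72248549  0.07180727 -0.07134854 -0.68393553]
flag_tablet_lip 0.69 [182.6 223.5] [0.561 0.305 0.009]
flag_tablet_hinge 0.62 [221.6 231.4] [0.533 0.182 0.083]
flag_tablet_hinge 0.41 [378.6 190.6] [ 0.688 -0.25   0.012]
flag_open_lip 0.91 [332.4 207.5] [ 0.61  -0.11   0.101]
bay_tablet 0.8 [231.9 217.5] [0.585 0.166 0.013]
bay_tablet 0.65 [138.6 234.4] [0.522 0.427 0.01 ]
bay_open 0.61 [369.9 204.9] [ 0.644 -0.225  0.014]
tablet 0.95 [235.  205.2] [0.62  0.159 0.018]
open_device 0.82 [375.4 192.8] [ 0.68  -0.241  0.013]
screw_jar 0.84 [442.3 254.5] [ 0.506 -0.419  0.057]
driver 0.88 [141.5 235.5] [0.52  0.419 0.01 ]
```

View pics/scene0.png

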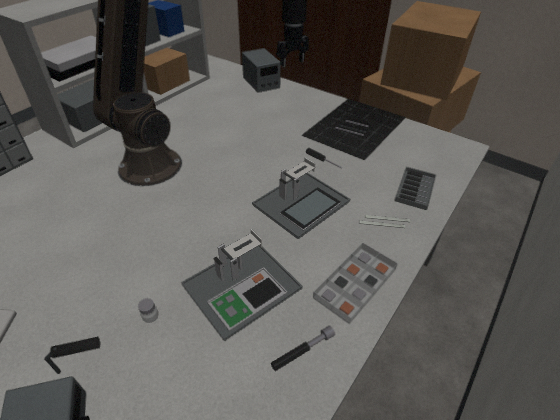

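View pics/top0.png

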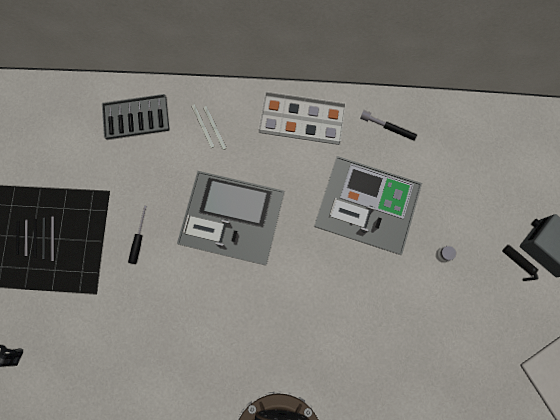

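```bash
python3 - <<'E'
from h import *
for c in ['top','scene']:
    s=snap(c)
    d=s['depth']; H,W=d.shape
    uu,vv=np.meshgrid(np.arange(W),np.arange(H))
    u=cv2.undistortPoints(np.stack([uu,vv],-1).reshape(-1,1,2).astype(float),np.array(s['mtx']),np.array(s['dist'])).reshape(H,W,2)
    P=np.array(s['position'])+np.stack([u[...,0],-u[...,1],-np.ones((H,W))],-1)*d[...,None]@att(s).T
    for nm,cx,cy in [('tab',.585,.166),('open',.64,-.22)]:
        near=(abs(P[...,0]-cx)<.2)&(abs(P[...,1]-cy)<.2)&(d>0)
        m=near&(P[...,2]>.075)&(P[...,2]<.115)
        q=P[m]; r=cv2.minAreaRect(q[:,:2].astype(np.float32)); print(c,nm,m.sum(),r,np.round(cv2.boxPoints(r),3).tolist(), np.percentile(q[:,2],[5,50,95]))
        w=m&(s['color'].min(-1)>150); q=P[w]; r=cv2.minAreaRect(q[:,:2].astype(np.float32)); print('white',w.sum(),r,np.percentile(q[:,2],[5,50,95]))
        m=near&(P[...,2]>.006)&(P[...,2]<.05); m=cv2.morphologyEx(m.astype(np.uint8),cv2.MORPH_OPEN,np.ones((5,5)))>0
        n,l,st,_=cv2.connectedComponentsWithStats(m.astype(np.uint8)); k=1+np.argmax(st[1:,4]); q=P[l==k]
        r=cv2.minAreaRect(q[:,:2].astype(np.float32)); print('tray',r)
    i=s['color']
    ctr=(222,225) if c=='top' else (300,195)
    cr=i[ctr[1]-60:ctr[1]+60,ctr[0]-70:ctr[0]+70]
    cv2.imwrite(f'pics/crop_{c}.png',cv2.cvtColor(cv2.resize(cr,None,fx=5,fy=5,interpolation=cv2.INTER_CUBIC),cv2.COLOR_RGB2BGR))
E
```

```text
top tab 848 ((0.534670352935791, 0.21088853478431702), (0.135468989610672, 0.07462531328201294), 79.92340087890625) [[0.4860000014305115, 0.1509999930858612], [0.5600000023841858, 0.1379999965429306], [0.5830000042915344, 0.2709999978542328], [0.5099999904632568, 0.2840000092983246]] [0.08218286 0.08669565 0.09672853]
white 529 ((0.5350928902626038, 0.22487959265708923), (0.10614365339279175, 0.06413516402244568), 82.33302307128906) [0.08251639 0.08650962 0.09332559]
tray ((0.6341349482536316, 0.16124047338962555), (0.19438019394874573, 0.12268665432929993), 79.86653137207031)
top open 819 ((0.5963767170906067, -0.17416776716709137), (0.13741113245487213, 0.0744953379034996), 74.82292938232422) [[0.5419999957084656, -0.23100000619888306], [0.6140000224113464, -0.25], [0.6499999761581421, -0.11800000071525574], [0.578000009059906, -0.09799999743700027]] [0.08127757 0.08627792 0.09421457]
white 525 ((0.6007763147354126, -0.16166062653064728), (0.10822916030883789, 0.0656139925122261), 74.1105728149414) [0.08190789 0.0861766  0.0919928 ]
tray ((0.6859745979309082, -0.24334976077079773),
[... 545 characters left out ...]
((0.5908942818641663, 0.1686570644378662), (0.26529231667518616, 0.2242504209280014), 79.42466735839844)
scene open 690 ((0.6014220714569092, -0.17728926241397858), (0.1364254206418991, 0.07005979865789413), 75.09754943847656) [[0.550000011920929, -0.23399999737739563], [0.6179999709129333, -0.25200000405311584], [0.652999997138977, -0.11999999731779099], [0.5849999785423279, -0.10199999809265137]] [0.0823842  0.08893193 0.09764517]
white 11 ((0.6072168946266174, -0.14802953600883484), (0.07597531378269196, 0.050237640738487244), 73.74830627441406) [0.08706255 0.08875499 0.10442359]
tray ((0.6488795280456543, -0.2225680649280548), (0.2629869878292084, 0.22352172434329987), 74.32784271240234)
```

View pics/crop_top.png

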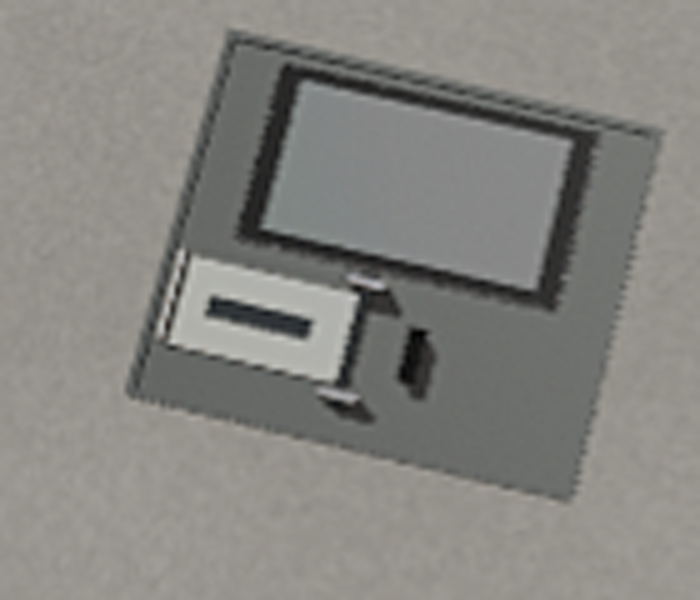

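View pics/crop_scene.png

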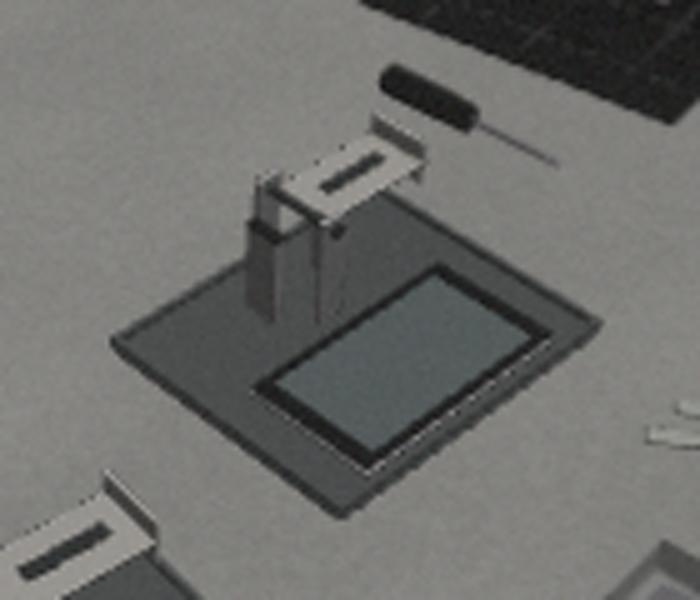

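```bash
cat > plan.py <<'E'
from h import *
HX=np.array([0.532,0.180,0.085]); YAW=np.deg2rad(-10.4)
RB=R.from_euler('z',YAW).as_matrix()
def tgt(bx,by,tipz,tilt,az):  # tip rel hinge in bay axes(m), z world ; az deg world heading of tool; returns TCP pos, Rot
    t=np.deg2rad(tilt);a=np.deg2rad(az)
    d=np.array([np.cos(t)*np.cos(a),np.cos(t)*np.sin(a),-np.sin(t)])
    y=np.array([-np.sin(a),np.cos(a),0]); y=-y if False else y
    # tool x in vertical plane pointing back/down-ish : x = y x z
    x=np.cross(y,d)
    M=np.stack([x,y,d],1)
    p=HX*[1,1,0]+RB@np.array([bx,by,0])+[0,0,tipz]
    return p-0.011*d,R.from_matrix(M)
def cur():
    s=arm.get_state(); return np.array(s['eef_pos']),R.from_quat(s['ee_rot'],scalar_first=True)
def rows(p,Rm,pt,Rt,n,dec=2):
    rv=(Rm.inv()*Rt).as_rotvec(); T=[];W=[]
    for i in range(n):
        k=n-i
        dl=Rm.inv().apply(pt-p)/k/0.02; w=(Rm.inv()*Rt).as_rotvec()/k/np.deg2rad(4)
        dl=np.round(dl,dec);w=np.round(w,dec);T.append(dl.tolist());W.append(w.tolist())
        p=p+Rm.apply(dl*0.02); Rm=Rm*R.from_rotvec(w*np.deg2rad(4))
    print('max',np.abs(T).max(),np.abs(W).max(),'end',np.round(p,4))
    print('"translation":',T);print('"rot":',W)
    return p,Rm
E
python3 - <<'E'
from plan import *
p,Rm=cur(); print(Rm.as_matrix().round(2))
pt,Rt=tgt(-.11,.068,.17,40,-5)
print(pt,Rt.as_matrix().round(2), np.rad2deg((Rm.inv()*Rt).as_rotvec()))
rows(p,Rm,pt,Rt,26)
E
```

```text
[[-0.33 -0.95 -0.  ]
 [-0.95  0.33 -0.  ]
 [ 0.    0.   -1.  ]]
[0.42768802 0.26747438 0.17707066] [[-0.64  0.09  0.76]
 [ 0.06  1.   -0.07]
 [-0.77  0.   -0.64]] [ 33.02114925 -42.27525084  70.8139348 ]
max 0.79 0.69 end [0.4276 0.2674 0.177 ]
"translation": [[0.54, -0.61, 0.13], [0.52, -0.63, 0.12], [0.49, -0.65, 0.12], [0.46, -0.67, 0.13], [0.43, -0.69, 0.13], [0.4, -0.71, 0.13], [0.37, -0.73, 0.14], [0.34, -0.74, 0.14], [0.31, -0.75, 0.15], [0.28, -0.76, 0.16], [0.25, -0.77, 0.17], [0.22, -0.78, 0.18], [0.19, -0.78, 0.19], [0.15, -0.79, 0.2], [0.12, -0.79, 0.22], [0.09, -0.79, 0.23], [0.06, -0.79, 0.25], [0.03, -0.78, 0.26], [0.0, -0.78, 0.28], [-0.03, -0.77, 0.3], [-0.05, -0.76, 0.31], [-0.08, -0.75, 0.33], [-0.11, -0.74, 0.35], [-0.13, -0.73, 0.37], [-0.16, -0.72, 0.39], [-0.17, -0.7, 0.42]]
"rot": [[0.32, -0.41, 0.68], [0.32, -0.41, 0.68], [0.32, -0.41, 0.68], [0.32, -0.41, 0.68], [0.32, -0.41, 0.68], [0.32, -0.41, 0.68], [0.32, -0.41, 0.68], [0.32, -0.4, 0.68], [0.32, -0.4, 0.68], [0.32, -0.41, 0.68], [0.32, -0.4, 0.68], [0.32, -0.41, 0.68], [0.32, -0.4, 0.68], [0.32, -0.4, 0.68], [0.32, -0.41, 0.68], [0.32, -0.4, 0.68], [0.32, -0.4, 0.68], [0.31, -0.41, 0.68], [0.32, -0.4, 0.68], [0.32, -0.41, 0.68], [0.31, -0.4, 0.68], [0.32, -0.41, 0.69], [0.31, -0.4, 0.68], [0.32, -0.41, 0.69], [0.31, -0.4, 0.68], [0.32, -0.41, 0.69]]
```

Request:
apply_moves(
  translation=[
    [0.54, -0.61, 0.13],
    [0.52, -0.63, 0.12],
    [0.49, -0.65, 0.12],
    [0.46, -0.67, 0.13],
    [0.43, -0.69, 0.13],
    [0.4, -0.71, 0.13],
    [0.37, -0.73, 0.14],
    [0.34, -0.74, 0.14],
    [0.31, -0.75, 0.15],
    [0.28, -0.76, 0.16],
    [0.25, -0.77, 0.17],
    [0.22, -0.78, 0.18],
    [0.19, -0.78, 0.19],
  ],
  rot=[
    [0.32, -0.41, 0.68],
    [0.32, -0.41, 0.68],
    [0.32, -0.41, 0.68],
    [0.32, -0.41, 0.68],
    [0.32, -0.41, 0.68],
    [0.32, -0.41, 0.68],
    [0.32, -0.41, 0.68],
    [0.32, -0.41, 0.68],
    [0.32, -0.41, 0.68],
    [0.32, -0.41, 0.68],
    [0.32, -0.41, 0.68],
    [0.32, -0.41, 0.68],
    [0.32, -0.41, 0.68],
  ],
  fingers=[0, 0, 0, 0, 0, 0, 0, 0, 0, 0, 0, 0, 0],
)

```text
t: 2.18
eef_pos: [0.3239, 0.4526, 0.2096]
ee_rot: [0.231, -0.291, 0.928, -0.009]
force: [0.7, -0.2, 0.1]
gripper_width: -0.0002
```

```bash
python3 - <<'E'
from plan import *
s=arm.get_state(); print(s['t'],s['q'].round(3),s['qvel'].round(2),s['eef_pos'],s['gripper_width'])
p,Rm=cur(); print(Rm.as_matrix().round(2))
pt,Rt=tgt(-.11,.068,.17,40,-5)
rows(p,Rm,pt,Rt,16)
E
```

```text
2.1833 [ 1.514  0.032 -0.825  0.729 -0.695 -1.471] [-0.19 -0.19 -0.68  0.98  0.24 -1.35] [0.32388646 0.45264272 0.20964506] -0.00021168293417923753
[[-0.72 -0.54  0.43]
 [-0.55  0.83  0.12]
 [-0.42 -0.15 -0.89]]
max 0.64 0.56 end [0.4277 0.2675 0.177 ]
"translation": [[0.12, -0.64, 0.16], [0.1, -0.64, 0.17], [0.08, -0.64, 0.18], [0.06, -0.64, 0.19], [0.04, -0.64, 0.2], [0.02, -0.64, 0.21], [0.0, -0.63, 0.23], [-0.01, -0.63, 0.24], [-0.03, -0.62, 0.25], [-0.05, -0.62, 0.26], [-0.07, -0.61, 0.27], [-0.08, -0.6, 0.29], [-0.1, -0.59, 0.3], [-0.12, -0.58, 0.31], [-0.13, -0.57, 0.33], [-0.15, -0.56, 0.34]]
"rot": [[0.26, -0.33, 0.55], [0.26, -0.33, 0.55], [0.26, -0.32, 0.55], [0.26, -0.32, 0.55], [0.26, -0.33, 0.55], [0.26, -0.32, 0.55], [0.26, -0.33, 0.55], [0.26, -0.32, 0.55], [0.26, -0.33, 0.55], [0.26, -0.32, 0.55], [0.26, -0.33, 0.55], [0.26, -0.32, 0.55], [0.25, -0.32, 0.56], [0.26, -0.33, 0.55], [0.25, -0.32, 0.56], [0.26, -0.33, 0.55]]
```

```bash
cat >> plan.py <<'E'
def tgt2(bx,by,tipz,tilt=45,az=5):
    t=np.deg2rad(tilt);a=np.deg2rad(az)
    d=np.array([-np.cos(t)*np.cos(a),-np.cos(t)*np.sin(a),-np.sin(t)])
    y=np.array([-np.sin(a),np.cos(a),0]); x=np.cross(y,d)
    p=HX*[1,1,0]+RB@np.array([bx,by,0])+[0,0,tipz]
    return p-0.011*d,R.from_matrix(np.stack([x,y,d],1))
E
python3 - <<'E'
from plan import *
p,Rm=cur()
pt,Rt=tgt2(.075,.075,.17)
print(p,pt,np.rad2deg((Rm.inv()*Rt).as_rotvec()))
pm=(p+pt)/2+[0,0.02,.03]
# stage 1: halfway pos, rotation part
w=(Rm.inv()*Rt).as_rotvec()
Rh=Rm*R.from_rotvec(w*.5)
p1,R1=rows(p,Rm,pm,Rh,14)
rows(p1,R1,pt,Rt,14)
E
```

```text
[0.32388646 0.45264272 0.20964506] [0.62705537 0.24090684 0.17777817] [-14.09995603  70.85266557  27.7450605 ]
max 0.55 0.64 end [0.4754 0.3668 0.2237]
"translation": [[-0.25, -0.55, 0.15], [-0.26, -0.55, 0.14], [-0.28, -0.55, 0.12], [-0.29, -0.54, 0.1], [-0.3, -0.54, 0.09], [-0.32, -0.53, 0.07], [-0.33, -0.53, 0.05], [-0.34, -0.52, 0.03], [-0.35, -0.52, 0.01], [-0.36, -0.51, -0.01], [-0.37, -0.5, -0.03], [-0.37, -0.5, -0.05], [-0.38, -0.49, -0.08], [-0.38, -0.48, -0.09]]
"rot": [[-0.13, 0.63, 0.25], [-0.13, 0.63, 0.25], [-0.13, 0.63, 0.25], [-0.12, 0.63, 0.25], [-0.12, 0.63, 0.25], [-0.13, 0.63, 0.25], [-0.12, 0.63, 0.25], [-0.13, 0.64, 0.25], [-0.12, 0.63, 0.25], [-0.13, 0.64, 0.24], [-0.12, 0.63, 0.25], [-0.13, 0.64, 0.24], [-0.12, 0.63, 0.25], [-0.13, 0.64, 0.24]]
max 0.61 0.64 end [0.6271 0.2408 0.1779]
"translation": [[-0.37, -0.61, 0.1], [-0.39, -0.6, 0.08], [-0.4, -0.6, 0.06], [-0.41, -0.59, 0.04], [-0.43, -0.58, 0.01], [-0.44, -0.58, -0.01], [-0.44, -0.57, -0.04], [-0.45, -0.56, -0.06], [-0.46, -0.55, -0.09], [-0.47, -0.54, -0.11], [-0.47, -0.54, -0.14], [-0.47, -0.52, -0.16], [-0.47, -0.52, -0.19], [-0.47, -0.51, -0.21]]
"rot": [[-0.13, 0.63, 0.25], [-0.13, 0.63, 0.25], [-0.12, 0.63, 0.25], [-0.13, 0.63, 0.25], [-0.12, 0.63, 0.25], [-0.13, 0.63, 0.25], [-0.12, 0.63, 0.25], [-0.12, 0.63, 0.25], [-0.13, 0.64, 0.25], [-0.12, 0.63, 0.24], [-0.13, 0.64, 0.25], [-0.12, 0.63, 0.24], [-0.13, 0.64, 0.25], [-0.12, 0.63, 0.24]]
```

Request:
apply_moves(
  translation=[
    [-0.25, -0.55, 0.15],
    [-0.26, -0.55, 0.14],
    [-0.28, -0.55, 0.12],
    [-0.29, -0.54, 0.1],
    [-0.3, -0.54, 0.09],
    [-0.32, -0.53, 0.07],
    [-0.33, -0.53, 0.05],
    [-0.34, -0.52, 0.03],
    [-0.35, -0.52, 0.01],
    [-0.36, -0.51, -0.01],
    [-0.37, -0.5, -0.03],
    [-0.37, -0.5, -0.05],
    [-0.38, -0.49, -0.08],
    [-0.38, -0.48, -0.09],
  ],
  rot=[
    [-0.13, 0.63, 0.25],
    [-0.13, 0.63, 0.25],
    [-0.13, 0.63, 0.25],
    [-0.12, 0.63, 0.25],
    [-0.12, 0.63, 0.25],
    [-0.13, 0.63, 0.25],
    [-0.12, 0.63, 0.25],
    [-0.13, 0.64, 0.25],
    [-0.12, 0.63, 0.25],
    [-0.13, 0.64, 0.24],
    [-0.12, 0.63, 0.25],
    [-0.13, 0.64, 0.24],
    [-0.12, 0.63, 0.25],
    [-0.13, 0.64, 0.24],
  ],
  fingers=[0, 0, 0, 0, 0, 0, 0, 0, 0, 0, 0, 0, 0, 0],
)

```text
t: 3.35
eef_pos: [0.4762, 0.3675, 0.2239]
ee_rot: [-0.082, -0.176, 0.981, -0.014]
force: [-0.3, 0.6, 0.2]
gripper_width: 0.0002
```

```bash
python3 - <<'E'
from plan import *
s=arm.get_state(); print(s['t'],s['q'].round(3),s['qvel'].round(2),s['eef_pos'],s['gripper_width'])
p,Rm=cur(); print(Rm.as_matrix().round(2))
pt,Rt=tgt2(.075,.075,.17)
rows(p,Rm,pt,Rt,16)
E
```

```text
3.35 [ 0.924  0.347 -0.021 -0.093 -1.344 -0.541] [-0.46  0.39  0.65 -0.32 -0.7   0.32] [0.47617551 0.36749836 0.2238888 ] 0.00021119281527764126
[[-0.92 -0.35 -0.16]
 [-0.34  0.94 -0.06]
 [ 0.17  0.   -0.99]]
max 0.54 0.56 end [0.6271 0.2408 0.1777]
"translation": [[-0.32, -0.54, 0.09], [-0.34, -0.53, 0.07], [-0.35, -0.53, 0.06], [-0.36, -0.52, 0.04], [-0.36, -0.52, 0.02], [-0.37, -0.51, 0.0], [-0.38, -0.5, -0.01], [-0.39, -0.5, -0.03], [-0.39, -0.49, -0.05], [-0.4, -0.48, -0.07], [-0.4, -0.48, -0.09], [-0.41, -0.47, -0.11], [-0.41, -0.47, -0.13], [-0.41, -0.46, -0.15], [-0.41, -0.45, -0.17], [-0.41, -0.44, -0.18]]
"rot": [[-0.11, 0.55, 0.22], [-0.11, 0.55, 0.22], [-0.11, 0.55, 0.22], [-0.11, 0.55, 0.22], [-0.11, 0.55, 0.22], [-0.11, 0.55, 0.22], [-0.11, 0.55, 0.22], [-0.11, 0.55, 0.22], [-0.11, 0.55, 0.21], [-0.11, 0.55, 0.21], [-0.11, 0.55, 0.22], [-0.11, 0.55, 0.21], [-0.11, 0.55, 0.22], [-0.11, 0.55, 0.21], [-0.12, 0.55, 0.22], [-0.11, 0.56, 0.21]]
```

Request:
apply_moves(
  translation=[
    [-0.32, -0.54, 0.09],
    [-0.34, -0.53, 0.07],
    [-0.35, -0.53, 0.06],
    [-0.36, -0.52, 0.04],
    [-0.36, -0.52, 0.02],
    [-0.37, -0.51, 0.0],
    [-0.38, -0.5, -0.01],
    [-0.39, -0.5, -0.03],
    [-0.39, -0.49, -0.05],
    [-0.4, -0.48, -0.07],
    [-0.4, -0.48, -0.09],
    [-0.41, -0.47, -0.11],
    [-0.41, -0.47, -0.13],
    [-0.41, -0.46, -0.15],
    [-0.41, -0.45, -0.17],
    [-0.41, -0.44, -0.18],
    [0, 0, 0],
  ],
  rot=[
    [-0.11, 0.55, 0.22],
    [-0.11, 0.55, 0.22],
    [-0.11, 0.55, 0.22],
    [-0.11, 0.55, 0.22],
    [-0.11, 0.55, 0.22],
    [-0.11, 0.55, 0.22],
    [-0.11, 0.55, 0.22],
    [-0.11, 0.55, 0.22],
    [-0.11, 0.55, 0.21],
    [-0.11, 0.55, 0.21],
    [-0.11, 0.55, 0.22],
    [-0.11, 0.55, 0.21],
    [-0.11, 0.55, 0.22],
    [-0.11, 0.55, 0.21],
    [-0.12, 0.55, 0.22],
    [-0.11, 0.56, 0.21],
    [0, 0, 0],
  ],
  fingers=[0, 0, 0, 0, 0, 0, 0, 0, 0, 0, 0, 0, 0, 0, 0, 0, 0],
)

```text
t: 4.77
eef_pos: [0.6276, 0.2383, 0.1739]
ee_rot: [-0.385, -0.038, 0.922, -0.017]
force: [0.7, 0.1, -1.5]
gripper_width: -0.0001
```

```bash
python3 - <<'E'
from plan import *
s=arm.get_state(); print(s['t'],s['q'].round(3),s['qvel'].round(2),s['eef_pos'],s['force'])
p,Rm=cur(); print(Rm.as_matrix().round(2))
pt,Rt=tgt2(.075,.075,.17); print(pt, np.rad2deg((Rm.inv()*Rt).as_rotvec()))
w=snap('wrist','wrist1.png')
for n in ['flag_tablet_lip','flag_tablet_hinge']:
    for r in arm.spot_point(n,'wrist')[:2]: print(n,r['score'],r['xy'],p2w(w,r['xy']))
sc=snap('scene')['color'][60:300,200:440]
cv2.imwrite('pics/sc1.png',cv2.cvtColor(cv2.resize(sc,None,fx=2.5,fy=2.5),cv2.COLOR_RGB2BGR))
E
```

```text
4.7667 [ 0.485  0.877  0.671 -0.324 -2.091 -0.457] [ 0.03 -0.04 -0.05  0.01  0.08  0.02] [0.62763664 0.2383379  0.17391523] [ 0.73595597  0.13668206 -1.51348738]
[[-0.7  -0.08 -0.71]
 [-0.06  1.   -0.06]
 [ 0.71 -0.   -0.7 ]]
[0.62705537 0.24090684 0.17777817] [ 0.02344694 -0.32727557 -0.24853455]
flag_tablet_lip 0.59 [261.8, 268.7] [0.63830491 0.22735834 0.17424527]
flag_tablet_hinge 0.75 [289.1, 139.8] [0.53358186 0.17933045 0.08803812]
```

View pics/wrist1.png

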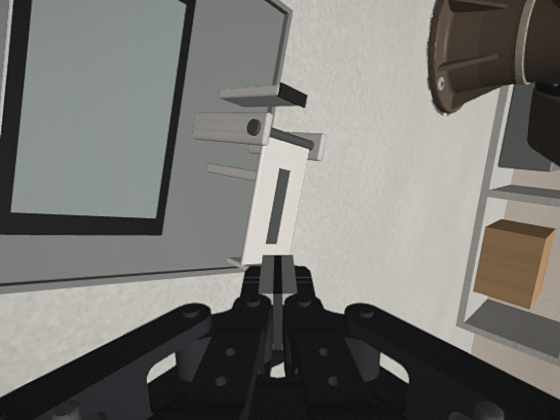

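View pics/sc1.png

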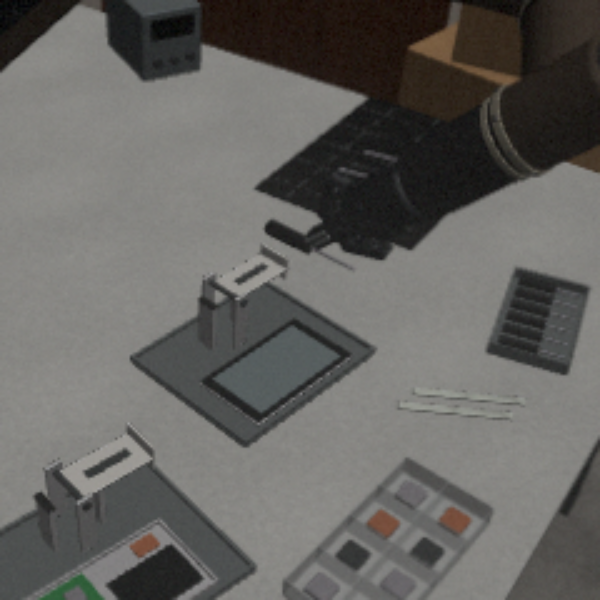

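```bash
cat >> plan.py <<'E'
def tgt3(bx,by,tipz,tilt=45,az=5):
    t=np.deg2rad(tilt);a=np.deg2rad(az)
    o=np.array([np.cos(a),np.sin(a),0]); zz=np.array([0,0,1.])
    d=-np.cos(t)*o-np.sin(t)*zz; u=-np.sin(t)*o+np.cos(t)*zz
    y=-u; x=np.cross(y,d)
    p=HX*[1,1,0]+RB@np.array([bx,by,0])+[0,0,tipz]
    return p-0.011*d,R.from_matrix(np.stack([x,y,d],1))
E
python3 - <<'E'
from plan import *
p,Rm=cur()
pt,Rt=tgt3(.080,.066,.112)
print(pt,np.rad2deg((Rm.inv()*Rt).as_rotvec()))
# rotate & keep height first, then descend
p1,R1=rows(p,Rm,pt+[0.01,0,.05],Rt,24)
E
```

```text
[0.63034856 0.2311521  0.11977817] [5.87312564e-02 1.61574366e-01 9.00528012e+01]
max 0.04 0.94 end [0.6403 0.2312 0.1699]
"translation": [[-0.03, -0.02, -0.01], [-0.03, -0.02, -0.01], [-0.03, -0.02, -0.01], [-0.04, -0.02, -0.01], [-0.04, -0.02, -0.01], [-0.04, -0.01, -0.01], [-0.04, -0.01, -0.01], [-0.04, -0.01, -0.01], [-0.04, -0.01, -0.01], [-0.04, -0.0, -0.01], [-0.04, 0.0, -0.0], [-0.04, 0.0, -0.01], [-0.04, 0.01, -0.0], [-0.04, 0.01, -0.01], [-0.04, 0.01, -0.0], [-0.03, 0.01, -0.01], [-0.03, 0.01, -0.0], [-0.03, 0.02, -0.01], [-0.03, 0.02, -0.0], [-0.03, 0.02, -0.01], [-0.03, 0.02, -0.0], [-0.03, 0.03, -0.01], [-0.03, 0.03, -0.0], [-0.03, 0.02, -0.01]]
"rot": [[0.0, 0.0, 0.94], [0.0, 0.0, 0.94], [0.0, 0.0, 0.94], [0.0, 0.0, 0.94], [0.0, 0.0, 0.94], [0.0, 0.0, 0.94], [0.0, 0.0, 0.94], [0.0, 0.0, 0.94], [0.0, 0.0, 0.94], [0.0, 0.0, 0.94], [0.0, 0.0, 0.94], [0.0, 0.0, 0.94], [0.0, 0.0, 0.94], [0.0, 0.0, 0.94], [0.0, 0.0, 0.94], [0.0, 0.0, 0.93], [0.0, 0.0, 0.94], [0.0, 0.0, 0.93], [0.01, 0.0, 0.94], [0.0, 0.0, 0.93], [0.01, 0.01, 0.94], [0.0, 0.0, 0.93], [0.01, 0.01, 0.94], [0.0, 0.0, 0.93]]
```

Request:
apply_moves(
  translation=[
    [-0.04, 0, 0],
    [-0.04, 0, 0],
    [-0.04, 0, 0],
    [-0.04, 0, 0],
    [-0.04, 0, 0],
    [-0.04, 0, 0],
    [-0.04, 0, 0],
    [-0.04, 0, 0],
    [0, 0, 0],
    [0, 0, 0],
    [0, 0, 0],
    [0, 0, 0],
    [0, 0, 0],
    [0, 0, 0],
    [0, 0, 0],
    [0, 0, 0],
    [0, 0, 0],
    [0, 0, 0],
    [0, 0, 0],
    [0, 0, 0],
  ],
  rot=[
    [0, 0, 1],
    [0, 0, 1],
    [0, 0, 1],
    [0, 0, 1],
    [0, 0, 1],
    [0, 0, 1],
    [0, 0, 1],
    [0, 0, 1],
    [0, 0, 1],
    [0, 0, 1],
    [0, 0, 1],
    [0, 0, 1],
    [0, 0, 1],
    [0, 0, 1],
    [0, 0, 1],
    [0, 0, 1],
    [0, 0, 1],
    [0, 0, 1],
    [0, 0, 1],
    [0, 0, 1],
  ],
  fingers=[0, 0, 0, 0, 0, 0, 0, 0, 0, 0, 0, 0, 0, 0, 0, 0, 0, 0, 0, 0],
)

```text
t: 6.63
eef_pos: [0.6306, 0.241, 0.1749]
ee_rot: [-0.28, 0.563, 0.733, -0.258]
force: [0.6, 0.3, 0.6]
gripper_width: 0.0
```

```bash
python3 - <<'E'
from plan import *
s=arm.get_state(); print(s['t'],s['q'].round(3),s['eef_pos'],s['force'])
p,Rm=cur()
pt,Rt=tgt3(.080,.066,.112)
print(pt,np.rad2deg((Rm.inv()*Rt).as_rotvec()))
rows(p,Rm,pt,Rt,6)
w=snap('wrist','wrist2.png')
for n in ['flag_tablet_lip','flag_tablet_hinge']:
    for r in arm.spot_point(n,'wrist')[:2]: print(n,r['score'],r['xy'],p2w(w,r['xy']))
E
```

```text
6.6333 [ 0.488  0.877  0.678 -0.32  -2.089 -1.852] [0.63064181 0.24096552 0.17489924] [0.64965656 0.27410456 0.55094028]
[0.63034856 0.2311521  0.11977817] [0.22542909 0.10497194 9.92912904]
max 0.34 0.42 end [0.6304 0.2313 0.1199]
"translation": [[-0.13, 0.3, 0.33], [-0.13, 0.3, 0.33], [-0.12, 0.31, 0.33], [-0.11, 0.31, 0.33], [-0.1, 0.31, 0.34], [-0.08, 0.31, 0.33]]
"rot": [[0.01, 0.0, 0.41], [0.01, 0.01, 0.41], [0.01, 0.0, 0.42], [0.01, 0.01, 0.41], [0.01, 0.0, 0.42], [0.01, 0.01, 0.41]]
flag_tablet_lip 0.63 [330.1, 229.6] [0.56033575 0.27200124 0.10279785]
flag_tablet_hinge 0.84 [215.1, 181.1] [0.53440827 0.18096725 0.08632865]
```

View pics/wrist2.png

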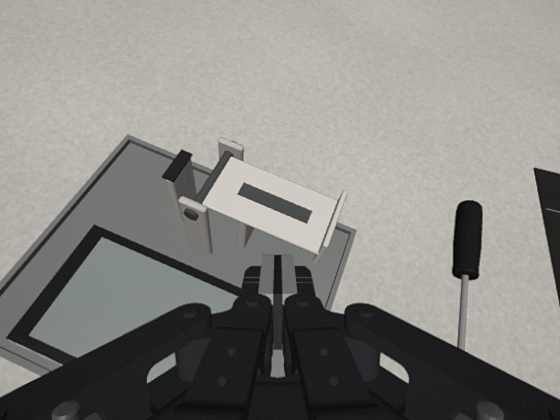

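Request:
apply_moves(
  translation=[
    [-0.13, 0.3, 0.33],
    [-0.13, 0.3, 0.33],
    [-0.12, 0.31, 0.33],
    [-0.11, 0.31, 0.33],
    [-0.1, 0.31, 0.34],
    [-0.08, 0.31, 0.33],
    [0, 0, 0],
  ],
  rot=[
    [0.01, 0, 0.41],
    [0.01, 0, 0.41],
    [0.01, 0, 0.42],
    [0.01, 0, 0.41],
    [0.01, 0, 0.42],
    [0.01, 0, 0.41],
    [0, 0, 0],
  ],
  fingers=[0, 0, 0, 0, 0, 0, 0],
)

```text
t: 7.37
eef_pos: [0.6297, 0.2296, 0.1153]
ee_rot: [-0.26, 0.624, 0.68, -0.285]
force: [0.0, -0.4, -0.9]
gripper_width: 0.0002
```

```bash
sed -i 's/HX=np.array(\[0.532,0.180/HX=np.array([0.534,0.181/' plan.py; python3 - <<'E'
from plan import *
s=arm.get_state(); print(s['t'],s['q'].round(3),s['eef_pos'],s['force'])
p,Rm=cur()
pt,Rt=tgt3(.014,.066,.038)
print(pt,np.rad2deg((Rm.inv()*Rt).as_rotvec()))
rows(p,Rm,pt,Rt,14)
w=snap('wrist','wrist3.png')
E
```

```text
7.3667 [ 0.478  0.92   0.614 -0.301 -2.001 -1.983] [0.62968569 0.2295918  0.11532941] [ 0.0243325  -0.43178969 -0.90036919]
[0.56743284 0.24406636 0.04577817] [-0.3932068   0.08812783 -0.10446786]
max 0.33 0.01 end [0.5674 0.2441 0.0459]
"translation": [[0.07, 0.02, 0.33], [0.07, 0.02, 0.33], [0.07, 0.02, 0.33], [0.07, 0.02, 0.33], [0.07, 0.03, 0.33], [0.07, 0.02, 0.33], [0.07, 0.02, 0.33], [0.07, 0.03, 0.33], [0.07, 0.02, 0.33], [0.07, 0.02, 0.33], [0.07, 0.03, 0.33], [0.08, 0.02, 0.32], [0.07, 0.03, 0.33], [0.08, 0.02, 0.32]]
"rot": [[-0.01, 0.0, -0.0], [-0.01, 0.0, -0.0], [-0.01, 0.0, -0.0], [-0.01, 0.0, -0.0], [-0.01, 0.0, -0.0], [-0.01, 0.0, -0.0], [-0.0, 0.0, -0.0], [-0.01, 0.0, -0.0], [-0.0, 0.0, -0.0], [-0.01, 0.0, -0.01], [-0.0, 0.01, -0.0], [-0.01, 0.0, -0.01], [-0.0, 0.01, -0.0], [-0.01, 0.0, -0.01]]
```

View pics/wrist3.png

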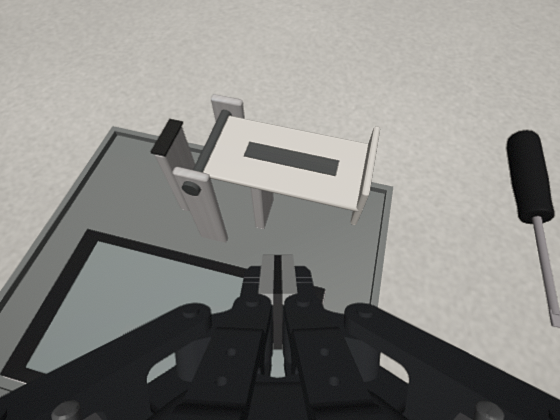

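Request:
apply_moves(
  translation=[
    [0.07, 0.01, 0.33],
    [0.07, 0.01, 0.33],
    [0.07, 0.01, 0.33],
    [0.07, 0.01, 0.33],
    [0.07, 0.01, 0.33],
    [0.07, 0.01, 0.33],
    [0.07, 0.01, 0.33],
    [0.07, 0.01, 0.33],
    [0.07, 0.01, 0.33],
    [0.07, 0.01, 0.33],
    [0, 0, 0],
  ],
  rot=[
    [0, 0, 0],
    [0, 0, 0],
    [0, 0, 0],
    [0, 0, 0],
    [0, 0, 0],
    [0, 0, 0],
    [0, 0, 0],
    [0, 0, 0],
    [0, 0, 0],
    [0, 0, 0],
    [0, 0, 0],
  ],
  fingers=[0, 0, 0, 0, 0, 0, 0, 0, 0, 0, 0],
)

```text
t: 8.33
eef_pos: [0.5829, 0.2404, 0.0694]
ee_rot: [-0.26, 0.623, 0.681, -0.284]
force: [-0.2, 0.8, 0.2]
gripper_width: 0.0002
```

```bash
python3 - <<'E'
from plan import *
s=arm.get_state(); print(s['t'],s['q'].round(3),s['eef_pos'],s['force'])
p,Rm=cur()
pt,Rt=tgt3(.014,.066,.040)
rows(p,Rm,pt,Rt,4)
w=snap('wrist','wrist4.png')
sc=snap('scene')['color'][120:240,230:370]
cv2.imwrite('pics/sc4.png',cv2.cvtColor(cv2.resize(sc,None,fx=4.5,fy=4.5,interpolation=cv2.INTER_CUBIC),cv2.COLOR_RGB2BGR))
E
```

```text
8.3333 [ 0.513  0.89   0.443 -0.309 -1.854 -1.967] [0.58288786 0.24043085 0.06935031] [-0.21574407  0.77442516  0.18012613]
max 0.33 0.02 end [0.5675 0.2441 0.0479]
"translation": [[0.06, 0.06, 0.32], [0.06, 0.06, 0.32], [0.06, 0.06, 0.33], [0.07, 0.05, 0.32]]
"rot": [[-0.02, 0.01, 0.01], [-0.01, 0.0, 0.01], [-0.02, 0.01, 0.0], [-0.01, 0.0, 0.01]]
```

View pics/wrist4.png

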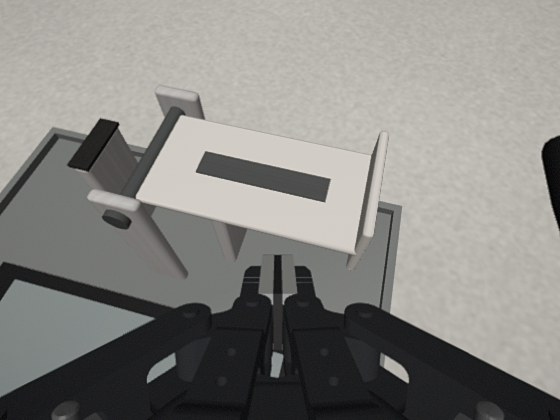

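View pics/sc4.png

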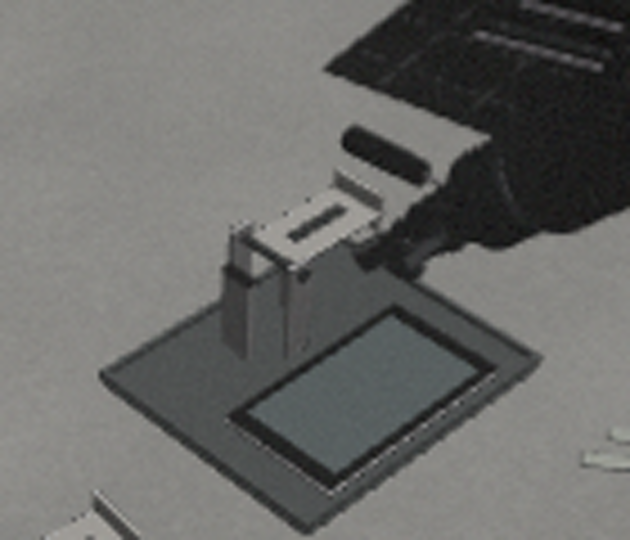

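Request:
apply_moves(
  translation=[
    [0.06, 0.06, 0.32],
    [0.06, 0.06, 0.32],
    [0.06, 0.06, 0.33],
    [0.06, 0.06, 0.32],
    [0, 0, 0],
  ],
  rot=[
    [0, 0, 0],
    [0, 0, 0],
    [0, 0, 0],
    [0, 0, 0],
    [0, 0, 0],
  ],
  fingers=[0, 0, 0, 0, 0],
)

```text
t: 8.85
eef_pos: [0.5675, 0.2437, 0.0474]
ee_rot: [-0.26, 0.623, 0.681, -0.284]
force: [-0.4, 0.0, -0.8]
gripper_width: -0.0003
```

```bash
cat >> plan.py <<'E'
def T_of(th,r,zup=.0294,extra=0):
    s,c=np.sin(th),np.cos(th)
    h=.0145*s+(zup*c if c>0 else .010*-c)+.002-extra
    return r*c+h*s*1.0, HX[2]+r*s-h*c   # y,z of tip
E
python3 - <<'E'
from plan import *
s=arm.get_state(); print(s['t'],s['q'].round(3),s['eef_pos'],s['force'],s['moment'])
w=snap('wrist','wrist5.png')
for th in [0,20,45,70,90,100,115]:
    print(th,np.round(T_of(np.deg2rad(th),.066-.011*min(th,90)/90),3))
E
```

```text
8.85 [ 0.525  0.892  0.391 -0.313 -1.8   -1.961] [0.56747293 0.24374766 0.04735779] [-0.38013485  0.01943825 -0.84647721] [ 0.22888074 -2.2494644  -0.0085467 ]
0 [0.066 0.054]
20 [0.072 0.074]
45 [0.066 0.104]
70 [0.044 0.13 ]
90 [0.017 0.14 ]
100 [0.008 0.142]
115 [-0.006  0.143]
```

View pics/wrist5.png

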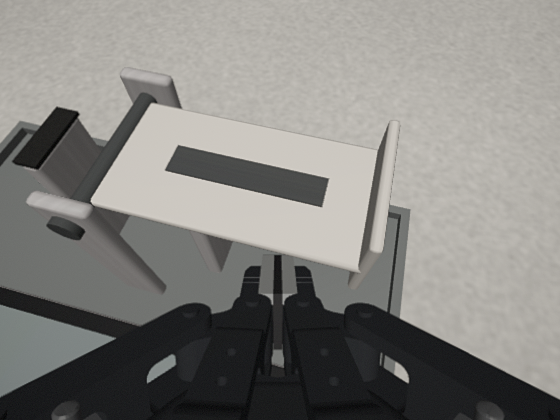

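```bash
cat > arc.py <<'E'
from plan import *
import sys
def arc(ths,lead=None):
    p,Rm=cur(); _,Rt=tgt3(0,0,0); T=[];W=[]
    for th in ths:
        y,z=T_of(np.deg2rad(max(th,0)),.066-.011*min(max(th,0),90)/90)
        if th<0: z+=th*.001
        pt,_=tgt3(.014,y,z)
        dl=np.round(Rm.inv().apply(pt-p)/.02,2); T.append(dl.tolist()); p=p+Rm.apply(dl*.02)
    print(p); print('"translation":',T,np.abs(T).max()); print(len(T))
E
python3 - <<'E'
from arc import *
arc([-11,-8,-5,-2]+list(np.linspace(2,45,15)))
E
```

```text
[0.56746161 0.24420874 0.11220388]
"translation": [[0.02, -0.11, -0.06], [0.0, -0.1, -0.11], [0.0, -0.11, -0.1], [0.0, -0.11, -0.11], [0.04, -0.12, -0.14], [0.06, -0.1, -0.12], [0.05, -0.09, -0.11], [0.04, -0.11, -0.12], [0.04, -0.11, -0.13], [0.03, -0.11, -0.12], [0.01, -0.12, -0.13], [0.01, -0.13, -0.12], [-0.0, -0.13, -0.13], [-0.02, -0.13, -0.13], [-0.02, -0.14, -0.13], [-0.04, -0.14, -0.12], [-0.05, -0.15, -0.12], [-0.06, -0.14, -0.12], [-0.08, -0.15, -0.12]] 0.15
19
```

Request:
apply_moves(
  translation=[
    [0.02, -0.11, -0.06],
    [0.0, -0.1, -0.11],
    [0.0, -0.11, -0.1],
    [0.0, -0.11, -0.11],
    [0.04, -0.12, -0.14],
    [0.06, -0.1, -0.12],
    [0.05, -0.09, -0.11],
    [0.04, -0.11, -0.12],
    [0.04, -0.11, -0.13],
    [0.03, -0.11, -0.12],
    [0.01, -0.12, -0.13],
    [0.01, -0.13, -0.12],
  ],
  rot=[
    [0, 0, 0],
    [0, 0, 0],
    [0, 0, 0],
    [0, 0, 0],
    [0, 0, 0],
    [0, 0, 0],
    [0, 0, 0],
    [0, 0, 0],
    [0, 0, 0],
    [0, 0, 0],
    [0, 0, 0],
    [0, 0, 0],
  ],
  fingers=[0, 0, 0, 0, 0, 0, 0, 0, 0, 0, 0, 0],
)

```text
t: 9.9
eef_pos: [0.5692, 0.2497, 0.0871]
ee_rot: [-0.259, 0.623, 0.682, -0.283]
force: [0.9, -0.1, -0.6]
gripper_width: -0.0
```

```bash
python3 - <<'E'
from arc import *
s=arm.get_state(); print(s['t'],s['q'].round(3),s['eef_pos'],s['force'],s['moment'])
w=snap('wrist','wrist6.png')
sc=snap('scene')['color'][120:240,230:370]
cv2.imwrite('pics/sc6.png',cv2.cvtColor(cv2.resize(sc,None,fx=4.5,fy=4.5,interpolation=cv2.INTER_CUBIC),cv2.COLOR_RGB2BGR))
arc(list(np.linspace(27,70,15)))
E
```

```text
9.9 [ 0.53   0.857  0.422 -0.321 -1.859 -1.986] [0.56921945 0.24973512 0.08709383] [ 0.86363876 -0.06200887 -0.59736929] [ 0.10288721 -2.4728748   0.08720944]
[0.56352078 0.22213524 0.13792737]
"translation": [[-0.0, -0.13, -0.06], [-0.02, -0.14, -0.13], [-0.03, -0.13, -0.12], [-0.04, -0.15, -0.13], [-0.05, -0.14, -0.12], [-0.06, -0.14, -0.12], [-0.08, -0.15, -0.12], [-0.09, -0.15, -0.11], [-0.1, -0.14, -0.1], [-0.12, -0.15, -0.1], [-0.13, -0.14, -0.09], [-0.14, -0.14, -0.08], [-0.15, -0.13, -0.08], [-0.16, -0.13, -0.06], [-0.18, -0.12, -0.06]] 0.18
15
```

View pics/wrist6.png

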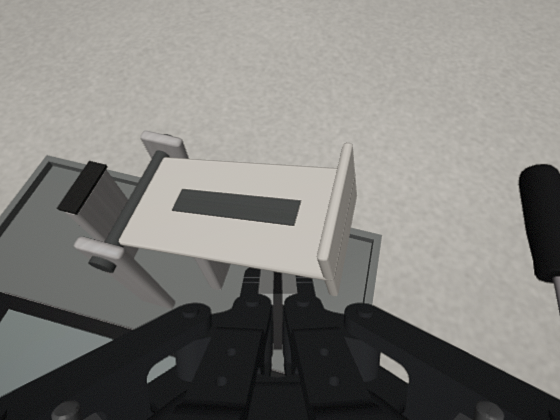

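View pics/sc6.png

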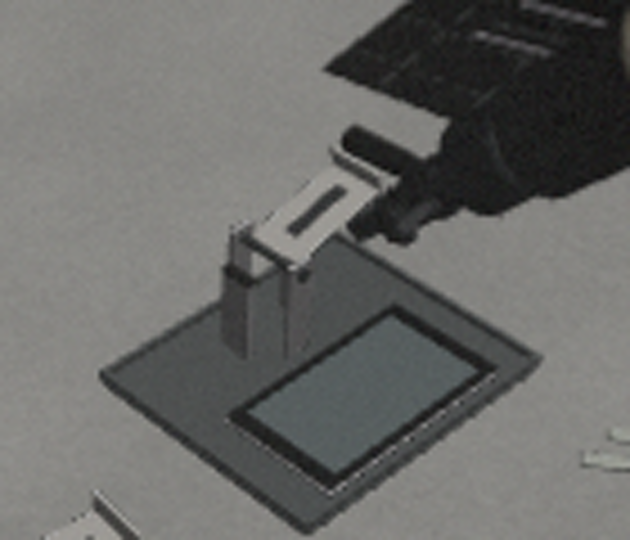

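```bash
sed -i 's/\.066-\.011\*/.061-.009*/' arc.py; python3 - <<'E'
from arc import *
arc(list(np.linspace(24,70,18)))
E
```

```text
[0.56318232 0.22110361 0.13467449]
"translation": [[-0.2, 0.02, 0.17], [0.01, -0.11, -0.11], [-0.01, -0.11, -0.11], [-0.01, -0.11, -0.11], [-0.03, -0.12, -0.1], [-0.03, -0.12, -0.11], [-0.04, -0.12, -0.1], [-0.05, -0.12, -0.11], [-0.06, -0.13, -0.1], [-0.07, -0.12, -0.09], [-0.08, -0.12, -0.09], [-0.09, -0.13, -0.09], [-0.1, -0.12, -0.08], [-0.11, -0.12, -0.08], [-0.12, -0.12, -0.07], [-0.13, -0.11, -0.07], [-0.14, -0.11, -0.05], [-0.14, -0.11, -0.05]] 0.2
18
```

Request:
apply_moves(
  translation=[
    [-0.1, -0.05, 0.03],
    [-0.09, -0.05, 0.03],
    [-0.01, -0.11, -0.11],
    [-0.01, -0.11, -0.11],
    [-0.03, -0.12, -0.1],
    [-0.03, -0.12, -0.11],
    [-0.04, -0.12, -0.1],
    [-0.05, -0.12, -0.11],
    [-0.06, -0.13, -0.1],
    [-0.07, -0.12, -0.09],
    [-0.08, -0.12, -0.09],
    [-0.09, -0.13, -0.09],
    [-0.1, -0.12, -0.08],
    [-0.11, -0.12, -0.08],
    [-0.12, -0.12, -0.07],
    [-0.13, -0.11, -0.07],
    [-0.14, -0.11, -0.05],
    [-0.14, -0.11, -0.05],
  ],
  rot=[
    [0, 0, 0],
    [0, 0, 0],
    [0, 0, 0],
    [0, 0, 0],
    [0, 0, 0],
    [0, 0, 0],
    [0, 0, 0],
    [0, 0, 0],
    [0, 0, 0],
    [0, 0, 0],
    [0, 0, 0],
    [0, 0, 0],
    [0, 0, 0],
    [0, 0, 0],
    [0, 0, 0],
    [0, 0, 0],
    [0, 0, 0],
    [0, 0, 0],
  ],
  fingers=[0, 0, 0, 0, 0, 0, 0, 0, 0, 0, 0, 0, 0, 0, 0, 0, 0, 0],
)

```text
t: 11.5
eef_pos: [0.5627, 0.2207, 0.1343]
ee_rot: [-0.259, 0.623, 0.682, -0.283]
force: [0.0, 0.2, 0.4]
gripper_width: -0.0001
```

```bash
python3 - <<'E'
from arc import *
s=arm.get_state(); print(s['t'],s['q'].round(3),s['eef_pos'],s['force'],s['moment'])
w=snap('wrist','wrist7.png')
sc=snap('scene')['color'][120:240,230:370]
cv2.imwrite('pics/sc7.png',cv2.cvtColor(cv2.resize(sc,None,fx=4.5,fy=4.5,interpolation=cv2.INTER_CUBIC),cv2.COLOR_RGB2BGR))
arc(list(np.linspace(73,115,18)))
E
```

```text
11.5 [ 0.505  0.792  0.399 -0.308 -1.906 -1.976] [0.56273563 0.22065892 0.1342956 ] [0.03488495 0.20586097 0.35370535] [ 0.26565721 -2.42663131 -0.05033873]
[0.55465342 0.1747232  0.14807275]
"translation": [[-0.14, -0.1, -0.06], [-0.15, -0.09, -0.03], [-0.15, -0.08, -0.03], [-0.15, -0.08, -0.01], [-0.16, -0.07, -0.01], [-0.16, -0.07, -0.0], [-0.17, -0.06, 0.0], [-0.16, -0.05, 0.01], [-0.09, -0.04, -0.0], [-0.09, -0.04, -0.0], [-0.09, -0.04, -0.01], [-0.1, -0.03, 0.01], [-0.1, -0.03, 0.0], [-0.1, -0.04, 0.01], [-0.1, -0.02, 0.02], [-0.11, -0.03, 0.01], [-0.11, -0.02, 0.02], [-0.11, -0.02, 0.03]] 0.17
18
```

View pics/wrist7.png

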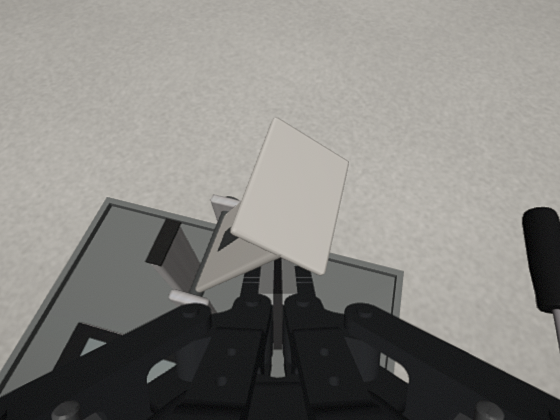

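View pics/sc7.png

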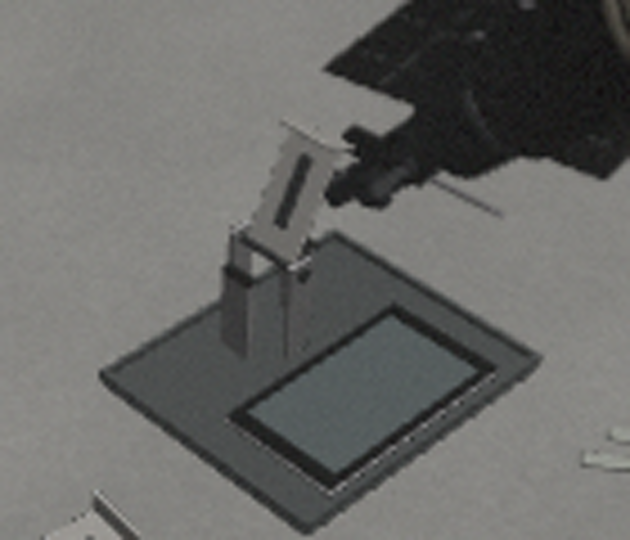

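Request:
apply_moves(
  translation=[
    [-0.14, -0.1, -0.06],
    [-0.15, -0.09, -0.03],
    [-0.15, -0.08, -0.03],
    [-0.15, -0.08, -0.01],
    [-0.16, -0.07, -0.01],
    [-0.16, -0.07, 0.0],
    [-0.17, -0.06, 0.0],
    [-0.16, -0.05, 0.01],
    [-0.12, -0.04, 0.0],
    [-0.12, -0.04, 0.0],
    [-0.12, -0.04, 0.0],
    [-0.12, -0.03, 0.01],
    [-0.12, -0.03, 0.0],
  ],
  rot=[
    [0, 0, 0],
    [0, 0, 0],
    [0, 0, 0],
    [0, 0, 0],
    [0, 0, 0],
    [0, 0, 0],
    [0, 0, 0],
    [0, 0, 0],
    [0, 0, 0],
    [0, 0, 0],
    [0, 0, 0],
    [0, 0, 0],
    [0, 0, 0],
  ],
  fingers=[0, 0, 0, 0, 0, 0, 0, 0, 0, 0, 0, 0, 0],
)

```text
t: 12.68
eef_pos: [0.5568, 0.1832, 0.1468]
ee_rot: [-0.259, 0.623, 0.682, -0.283]
force: [-0.5, 1.3, -0.0]
gripper_width: 0.0001
```

```bash
python3 - <<'E'
from arc import *
s=arm.get_state(); print(s['t'],s['q'].round(3),s['eef_pos'],s['force'],s['moment'])
w=snap('wrist','wrist8.png')
sc=snap('scene')['color'][120:240,230:370]
cv2.imwrite('pics/sc8.png',cv2.cvtColor(cv2.resize(sc,None,fx=4.5,fy=4.5,interpolation=cv2.INTER_CUBIC),cv2.COLOR_RGB2BGR))
arc(list(np.linspace(110,130,10)))
E
```

```text
12.6833 [ 0.47   0.758  0.35  -0.282 -1.9   -1.939] [0.55677365 0.18324394 0.14681695] [-0.53952688  1.2631419  -0.04516772] [ 0.31863412 -2.30252158 -0.03046153]
[0.55225238 0.16097915 0.1452223 ]
"translation": [[-0.18, -0.1, 0.01], [-0.1, -0.02, 0.02], [-0.1, -0.02, 0.02], [-0.1, -0.01, 0.03], [-0.1, -0.01, 0.02], [-0.1, -0.01, 0.04], [-0.1, -0.01, 0.03], [-0.1, 0.0, 0.04], [-0.1, 0.0, 0.04], [-0.1, 0.01, 0.04]] 0.18
10
```

View pics/wrist8.png

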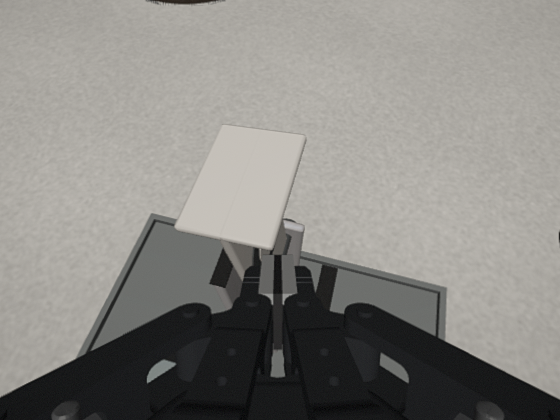

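View pics/sc8.png

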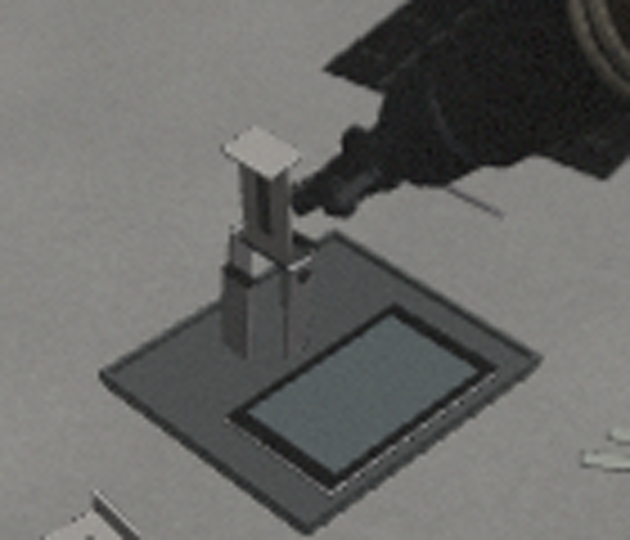

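Request:
apply_moves(
  translation=[
    [-0.11, -0.03, 0.01],
    [-0.11, -0.03, 0.01],
    [-0.1, -0.02, 0.02],
    [-0.1, -0.01, 0.02],
    [-0.1, -0.01, 0.02],
    [-0.1, -0.01, 0.03],
    [-0.1, -0.01, 0.03],
    [-0.1, 0, 0.03],
    [-0.1, 0, 0.03],
    [-0.1, 0, 0.03],
    [-0.1, 0, 0.03],
    [-0.1, 0, 0.03],
  ],
  rot=[
    [0, 0, 0],
    [0, 0, 0],
    [0, 0, 0],
    [0, 0, 0],
    [0, 0, 0],
    [0, 0, 0],
    [0, 0, 0],
    [0, 0, 0],
    [0, 0, 0],
    [0, 0, 0],
    [0, 0, 0],
    [0, 0, 0],
  ],
  fingers=[0, 0, 0, 0, 0, 0, 0, 0, 0, 0, 0, 0],
)

```text
t: 13.78
eef_pos: [0.5532, 0.1585, 0.1443]
ee_rot: [-0.259, 0.623, 0.682, -0.283]
force: [0.2, 0.3, -0.7]
gripper_width: -0.0002
```

```bash
python3 - <<'E'
from arc import *
s=arm.get_state(); print(s['t'],s['q'].round(3),s['eef_pos'],s['force'],s['moment'])
w=snap('wrist','wrist9.png')
sc=snap('scene')['color'][120:240,230:370]
cv2.imwrite('pics/sc9.png',cv2.cvtColor(cv2.resize(sc,None,fx=4.5,fy=4.5,interpolation=cv2.INTER_CUBIC),cv2.COLOR_RGB2BGR))
E
```

```text
13.7833 [ 0.446  0.747  0.312 -0.263 -1.881 -1.909] [0.55317248 0.15845671 0.14433149] [ 0.172913    0.28668626 -0.69044333] [ 0.21516997 -2.28647726  0.03016034]
```

View pics/wrist9.png

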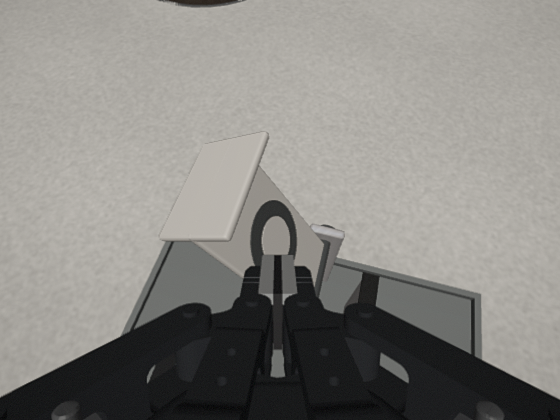

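View pics/sc9.png

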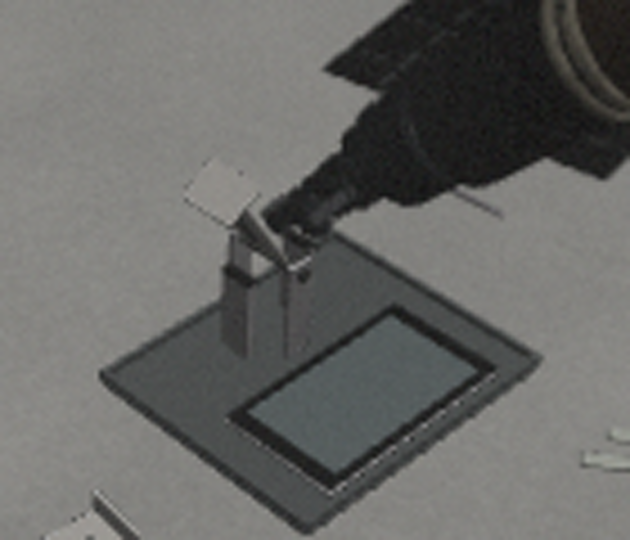

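Request:
apply_moves(
  translation=[
    [0.1, 0, -0.1],
    [0.1, 0, -0.2],
    [0.1, 0, -0.25],
    [0.1, 0, -0.25],
    [0.1, 0, -0.25],
    [0.1, 0, -0.25],
    [0.1, 0, -0.25],
    [0.1, 0, -0.25],
    [0.1, 0, -0.25],
    [0.1, 0, -0.25],
    [0.1, -0.1, -0.25],
    [0, -0.2, -0.25],
    [0, -0.2, -0.25],
    [0, -0.2, -0.25],
    [0, -0.2, -0.2],
    [0, -0.2, -0.2],
    [0, 0, 0],
    [0, 0, 0],
    [0, 0, 0],
    [0, 0, 0],
  ],
  rot=[
    [0, 0, 0],
    [0, 0, 0],
    [0, 0, 0],
    [0, 0, 0],
    [0, 0, 0],
    [0, 0, 0],
    [0, 0, 0],
    [0, 0, 0],
    [0, 0, 0],
    [0, 0, 0],
    [0, 0, 0],
    [0, 0, 0],
    [0, 0, 0],
    [0, 0, 0],
    [0, 0, 0],
    [0, 0, 0],
    [0, 0, 0],
    [0, 0, 0],
    [0, 0, 0],
    [0, 0, 0],
  ],
  fingers=[0, 0, 0, 0, 0, 0, 0, 0, 0, 0, 0, 0, 0, 0, 0, 0, 0, 0, 0, 0],
)

```text
t: 15.55
eef_pos: [0.5879, 0.1838, 0.2118]
ee_rot: [-0.259, 0.623, 0.681, -0.283]
force: [0.3, 0.1, -0.6]
gripper_width: 0.0002
```

Request:
apply_moves(
  translation=[
    [0, 0, 0],
    [0, 0, 0],
    [0, 0, 0],
    [0, 0, 0],
    [0, 0, 0],
    [0, 0, 0],
    [0, 0, 0],
    [0, 0, 0],
    [0, 0, 0],
    [0, 0, 0],
    [0, 0, 0],
    [0, 0, 0],
    [0, 0, 0],
    [0, 0, 0],
    [0, 0, 0],
    [0, 0, 0],
  ],
  rot=[
    [0, 0, 0],
    [0, 0, 0],
    [0, 0, 0],
    [0, 0, 0],
    [0, 0, 0],
    [0, 0, 0],
    [0, 0, 0],
    [0, 0, 0],
    [0, 0, 0],
    [0, 0, 0],
    [0, 0, 0],
    [0, 0, 0],
    [0, 0, 0],
    [0, 0, 0],
    [0, 0, 0],
    [0, 0, 0],
  ],
  fingers=[0, 0, 0, 0, 0, 0, 0, 0, 0, 0, 0, 0, 0, 0, 0, 0],
)

```text
t: 16.88
eef_pos: [0.5881, 0.1838, 0.2122]
ee_rot: [-0.259, 0.623, 0.682, -0.283]
force: [-0.4, 0.3, -0.5]
gripper_width: -0.0
```

```bash
python3 - <<'E'
from arc import *
s=arm.get_state(); print(s['t'],s['eef_pos'],s['force'])
w=snap('wrist','wrist10.png')
S=snap('scene'); sc=S['color'][120:330,130:410]
cv2.imwrite('pics/sc10.png',cv2.cvtColor(cv2.resize(sc,None,fx=2.8,fy=2.8,interpolation=cv2.INTER_CUBIC),cv2.COLOR_RGB2BGR))
for n in ['flag_open_lip','tablet','open_device','screw_jar','driver']:
    for r in arm.spot_point(n,'scene')[:1]: print(n,r['score'],np.round(r['xy'],1))
E
```

```text
16.8833 [0.58807977 0.18384086 0.21217213] [-0.44704775  0.25912231 -0.49897264]
flag_open_lip 0.96 [253.4 237.3]
tablet 0.87 [308.1 209.5]
open_device 0.75 [246.9 300.8]
screw_jar 0.7 [150.8 313.1]
driver 0.44 [321.1 160.6]
```

View pics/wrist10.png

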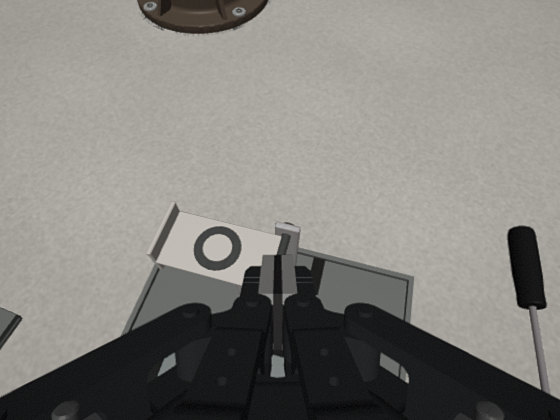

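View pics/sc10.png

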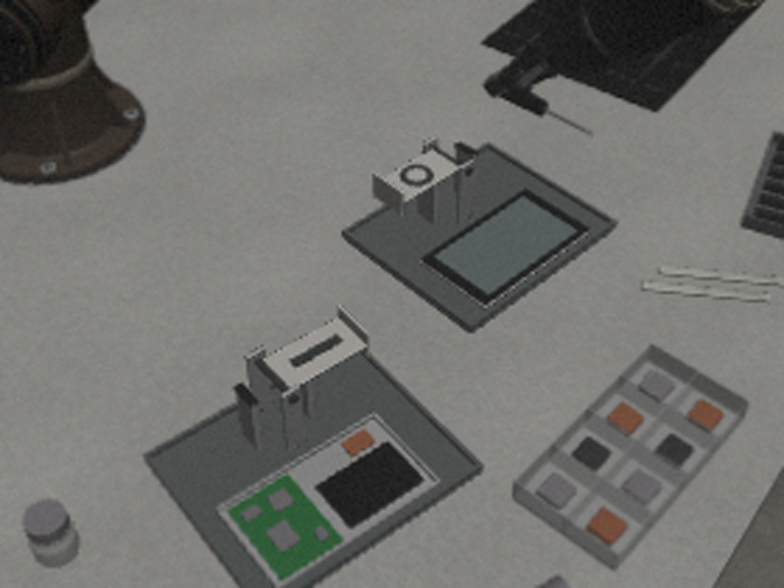

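```bash
python3 - <<'E'
from arc import *
w=snap('wrist')
for uv in [(185,235),(217,247),(245,232),(255,255),(262,240),(190,255)]:
    q=p2w(w,uv); b=RB.T@(q-HX); print(uv,np.round(q,3),np.round(b,3))
s=arm.get_state(); print(s['t'],np.abs(s['qvel']).max())
if True: print(arm.hand_in())
E
```

```text
(185, 235) [0.513 0.098 0.087] [-0.006 -0.085  0.002]
(217, 247) [0.522 0.127 0.087] [-0.002 -0.055  0.002]
(245, 232) [0.506 0.148 0.086] [-0.022 -0.037  0.001]
(255, 255) [0.526 0.159 0.086] [-0.004 -0.023  0.001]
(262, 240) [0.512 0.163 0.087] [-0.019 -0.021  0.002]
(190, 255) [0.53  0.106 0.086] [ 0.01  -0.074  0.001]
17.2833 0.0013701878361792098
the job is handed in; nothing more can be done
None
```

I turned the white paddle at the tablet's bay over with the closed fingertips, and it now lies flat on the -y side with its ring face up. I reached under it from the tablet side, carried it past upright in about 3.5 s, let it sink on its own, then backed the arm clear. I did not grip it.

**Final checks before hand-in, at 17.3 s:**
- **Paddle:** depth readings on its face were 86–87 mm all along its length, which matches lying flat. The ring showed in both the wrist and scene pictures.
- **Arm:** it was standing still with the tool about 12 cm above the paddle, touching nothing. The wrist force I read between moves never went above about 2 N.
- **Other bay:** its paddle still showed its bar face.
- **Other items:** the other paddle's lip, the tablet and the jar were found within about 3 pixels of where they started. The open device was within about 6 pixels, which I read as network scatter because it looked unmoved in the picture.
- **Screwdriver:** it scored only 0.44 in the last scene picture and was not found in the first one, so I judged it by eye only. It looked unmoved and the arm did not come near it.

**One disagreement:** measured tool height came out about 4 mm below the command on two of the approach moves. I re-planned from the measured position after each, so it did not affect the result.

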